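Brace the sample jar and unscrew its tight lid

TASK

Take the square amber sample jar by its blue lid, without loosening the lid yet, and set the jar fully down in the square pocket of the grey bench brace, which keeps it from turning. Then unscrew the tight lid (anticlockwise from above), stop turning once its threads let go and before its lugs strike their stop, lift it straight up, and finish while still holding it level and still about 2 cm above the jar's open mouth, with the jar left standing in the brace. Leave the other things on the desk where they are.

Things in the scene. Friction and masses are not known exactly. Their poses are not given: they have to be found in the camera images.
- jar: Loose amber jar: square body 44 x 44 mm, 51 mm high, corners rounded 7 mm, blank white labels on the two faces along its x axis; round neck, rim 70 mm high; 0.18 to 0.35 kg. Origin: centre of underside; z up, x and y square to the faces. Stands upright on the desk at any yaw, lid screwed on; unbraced, it turns along with the tight lid.
- lid: Round ribbed blue screw lid, 56 mm across, 26 mm high, 0.06 kg; wider than the jar, so fingers pass beside the body. Origin: centre of its lower edge, z up. Screwed tight, the origin is 54 mm above the jar's underside, its x within 6 degrees of the jar's x. A sprung liner presses it up with about 25 N (15 N on the hand as it comes free): about 0.3 N m to turn.
- jar_mouth (a point): Centre of the jar's mouth at the rim, 70 mm above its underside; axes as the jar's. Three threads on the neck hold three lugs in the lid: turned anticlockwise from above, the lid rises 2 mm and is free after 45 to 55 degrees; at 86 to 95 degrees the lugs strike a stop, so at 60 to 75 degrees it lifts straight off.
- brace: Grey bench brace fixed to the desk: block 96 x 96 mm, 32 mm high, on a dark flange 120 x 96 mm, with a square pocket 48 x 48 mm, 24 mm deep, in the middle of its top (mouth bevelled 3 mm). Origin: centre of its underside on the desk; x, y square to the pocket. The jar fits in any of four quarter-turns, 2 mm play each side.
- pocket_floor (a point): Centre of the pocket's floor, 8 mm above the desk, where the centre of the jar's underside comes to rest; axes as the brace's.
- beaker: Bystander, loose: clear beaker 65 mm across, 87 mm high. Origin: centre of its underside. Not to be moved.
- dropper_bottle: Bystander, loose: amber dropper bottle with black top, 34 mm across, 103 mm high. Origin: centre of its underside. Not to be moved.
- white_jar: Bystander, loose: round white screw-cap jar, 66 mm across, 82 mm high. Origin: centre of its underside. Not to be moved.
- weight_large: Bystander, loose: brass knob weight, 32 mm across, 46 mm high. Origin: centre of its underside. Not to be moved.
- tape_roll: Bystander, loose: roll of brown tape, 72 mm across, 18 mm high. Origin: centre of its underside. Not to be moved.
Things that resemble listed ones, but are neither listed nor needed, are in the scene too. Several things have the shape of the lid; the one meant has the colours described above.

How it is judged:
By the outcome, as a careful person would: the job done as asked, in the order asked, and still so for the second after the job is handed in, while the arm keeps its last pose, push and grip.
It also fails if it takes over 48 s, if anything falls off the work surface, if the arm or the gripper's body presses on something with over 40 N, if the wrist force passes 120 N, or if a joint passes its speed limit or range.

ROBOT

A 6-joint arm with a two-finger parallel gripper is mounted at the origin on a cart in front of the work surface, level with it; the furniture and walls round the work are solid. World frame = base frame: x ahead of the robot, y to its left, z up, the work surface at z = 0. Lengths are in m, angles in rad, forces in N, time in s.
With the tool pointing down it reaches from about 0.4 to 0.825 m from the base axis. Payload 7 kg.
Tool frame: the origin (TCP) lies midway between the tips of the shut fingers; the grasp point (between the pads) lies hold_point_z behind it (hold_point_z is the distance from the TCP to the grasp point, in m); z points along the fingers, y is the line along which they close (so a half turn about z gives the same grasp; the last joint's range is limited). The gripper opens to 88 mm and grips with 3 to 60 N. Pads are 19 mm wide; open, the fingers measure 130 mm over their backs; the gripper's body (78 mm by 193 mm) begins 47 mm behind the grasp point.
Start: joints at [0.288, 0.359, 0.012, 0, -1.224, -0.288], TCP at [0.675, -0, 0.227] pointing down, gripper open.
Joint ranges: [-3.07, 3.07], [-1.43, 2.12], [-1.02, 1.25], [-3.03, 1.67], [-3.05, -0], [-3.03, 3.03]. Speed limits (rad/s): [2.39, 2.39, 3.01, 3.14, 3.14, 3.14].

INTERFACE

Orientations are given as [roll, pitch, yaw] about the fixed x, y, z axes, in that order (R = Rz(yaw) Ry(pitch) Rx(roll)).
In Python, from station import * gives the robot as it stands.
- The arm moves only by the tool apply_moves, never from a script. Its argument "steps" is a list of rows, each an object with "translation": the shift along the world's x, y, z scaled (see below), a list of three; "rotation": the turn, a rotation vector about the world's x, y, z scaled (see below), a list of three. A call has exactly 10 rows; each row is the pose to reach, as a shift and turn from the pose commanded when the call began; what a row does not reach only later rows make up. The controller multiplies each number of a shift by 250 mm and each number of a turn by 30 degrees. A row lasts 1/12 s, in which the tool goes at most 41.7 mm and 7.16 degrees, less where a joint would pass 70% of its speed; a pose out of reach is approached as far as the arm can. A call with a number of a shift or a turn outside -1 to 1 is refused whole. A call with a gripper value outside its range is refused whole. "jaw" is the closure, from -1 (fully open) to 1 (shut), so that 0 is half open, set as the call begins (left out, the last holds). The fingers move at their own pace and stop on an object; "newtons" is the grip in N (left out, the last holds). Time passes only in rows, so rows that repeat a pose let the fingers close, or fill a call up. It gives the time, the measured TCP pose, the force, the opening and the grip force at its end, in the units of the state.
- get_state(): the state, without advancing time (a new reading comes with each control period).
- grab_frame(name): name is "scene" or "side" or "wrist"; returns the picture (384x512x3 uint8, blue, green, red); there is no depth.
- camera_model(name): a dict with "fx", "fy", "cx", "cy" (pixels), "k1" (the pictures are not rectified: a ray, as slopes to the right and down, at radius r is drawn at 1 + k1 r^2 times it, then the intrinsics apply), "xyz" and "rotation" of the camera in the world. Camera axes: x right, y down, z forward; pixel columns grow to the right and rows downward; lengths in m; the calibration is good to about 2 mm. A picture is of the moment at which its call begins: read the wrist's pose just before it. camera_model takes no time and is no camera call; for the wrist camera it gives the pose at the moment of the call.
- job_done(): hands the job in; it is judged then, once.
The state is a dict: "t": time; "q": joint angles; "qd": joint speeds; "joint_efforts": joint torques, N m; "eef_pos": TCP position; "ee_rot": TCP orientation; "force": force on the tool from outside, world axes, zero at the start; "moment": the same for the moment, N m; "width": finger opening in m; "gripper_force": force on a finger pad.
Only numpy, scipy, OpenCV 4.12 (cv2) and the standard library are available. Lean on these libraries where they do the work, as an engineer would, in place of code of your own. Each camera call takes 0.05 s, during which the arm holds its last target. There are 200 camera calls.

## Working session

There is one attempt and no reset: what is moved stays moved. The work goes in short steps, Python scripts to look and compute and a tool call to move; the robot and the scene stay as the last step left them, time stands still between calls to the robot, and variables do not carry over. Pictures are saved under pics/ and viewed, at most 10 in all, crops included, and the job is handed in when it is done.

Besides the shell and the picture viewer there is one more tool, called after "Request:" as a command line: name --argument value ..., lists and objects as JSON in quotes. apply_moves: Moves the arm, as the interface text tells. Shifts and turns lie within -1 to 1; 1 stands for 250 mm of shift or 30 degrees of turn. Its arguments: {"type":"object","properties":{"steps":{"type":"array"},"jaw":{"type":"number"},"newtons":{"type":"number"}},"required":["steps"]}

```bash
mkdir -p pics; ls; python3 - <<'E'
from station import *
import cv2,numpy as np
s=get_state();print(s)
a=[]
for n in("scene","side","wrist"):
    m=camera_model(n);print(n,m)
    f=grab_frame(n);cv2.imwrite(f"pics/{n}0.png",f);a.append(f)
cv2.imwrite("pics/all0.png",cv2.resize(np.hstack(a[:2]),(800,300)))
E
```

```text
pics
{'t': 0.0, 'q': array([ 2.88087430e-01,  3.59399027e-01,  1.10386122e-02, -3.42729054e-04,
       -1.22410386e+00, -2.88067371e-01]), 'qd': array([ 4.83353328e-05,  7.59502978e-05,  2.13741972e-03,  1.34431887e-03,
        2.00253494e-04, -2.53978522e-03]), 'joint_efforts': array([-8.00930356e-04, -5.82726967e+01,  2.93058443e+01,  6.99745238e+00,
        6.93249181e-03, -2.06530804e-04]), 'eef_pos': array([ 6.74498703e-01, -4.19680180e-05,  2.25607367e-01]), 'ee_rot': array([ 3.13990189e+00, -1.65000627e-04, -1.57089285e+00]), 'force': array([ 0.48608167, -0.01682087, -0.07427612]), 'moment': array([-0.03015528,  0.02352412, -0.04389214]), 'gripper_force': 0.0, 'width': 0.08745496813181955}
scene {'fx': 380.6283103136379, 'fy': 380.6283103136379, 'cx': 254.27421834117425, 'cy': 196.10725601277267, 'k1': -0.09841444813757451, 'xyz': array([-0.17986692,  0.6132633 ,  1.04105581]), 'rotation': array([-2.38830952,  0.0146266 , -2.31801941])}
side {'fx': 483.03283550191225, 'fy': 483.03283550191225, 'cx': 257.9880353531699, 'cy': 194.12795201720365, 'k1': -0.10397671786189479, 'xyz': array([-0.15985376, -1.01324696,  0.77655545]), 'rotation': array([-2.0886868 , -0.01173897, -0.58795738])}
wrist {'fx': 292.7104366596969, 'fy': 292.7104366596969, 'cx': 258.88484510556003, 'cy': 195.15485027600766, 'k1': -0.01831163503568646, 'xyz': array([ 0.67463454, -0.07743679,  0.38373459]), 'rotation': array([ 2.85498441e+00, -1.13721840e-03,  3.14100974e+00])}
```

```bash
python3 -c "
import station;print([ (n,getattr(station,n)) for n in dir(station) if 'hold' in n.lower()], [n for n in dir(station) if n[0]!='_'])"
```

```text
[('hold_point_z', 0.0188)] ['Unreachable', 'camera_model', 'get_state', 'grab_frame', 'hold_point_z', 'job_done']
```

View pics/scene0.png

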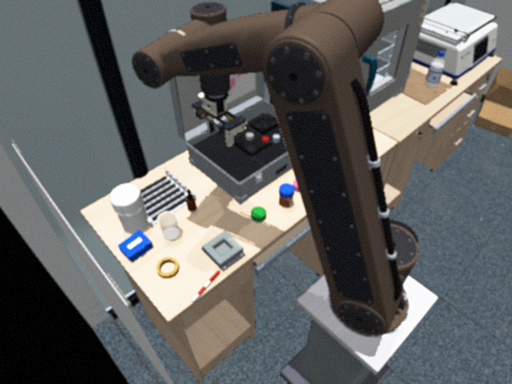

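View pics/side0.png

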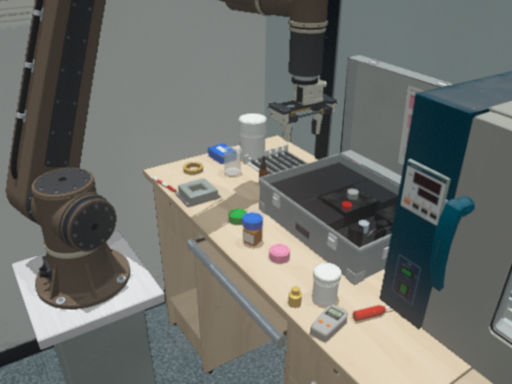

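Scene view: jar with blue lid at (287,192), green lid at (259,214), pink lid hidden by the arm, and brace at (223,249). Side view: jar (252,228), green lid (237,216), pink lid (279,254), brace (197,192). Blue on amber fits the description.

```bash
cat > h.py <<'E'
from station import *
import cv2,numpy as np
from scipy.spatial.transform import Rotation as R
def rays(m,px):
    px=np.atleast_2d(np.float64(px)); K=np.array([[m['fx'],0,m['cx']],[0,m['fy'],m['cy']],[0,0,1]])
    u=cv2.undistortPoints(px.reshape(-1,1,2),K,np.array([m['k1'],0,0,0.])).reshape(-1,2)
    d=np.c_[u,np.ones(len(u))]@R.from_euler('xyz',m['rotation']).as_matrix().T
    return np.array(m['xyz']),d
def onto(m,px,z):
    o,d=rays(m,px); return o+d*((z-o[2])/d[:,2])[:,None]
def cross(m1,p1,m2,p2):
    o1,d1=rays(m1,p1);o2,d2=rays(m2,p2);d1,d2=d1[0],d2[0]
    t=np.linalg.lstsq(np.c_[d1,-d2],o2-o1,rcond=None)[0]
    a,b=o1+t[0]*d1,o2+t[1]*d2; return (a+b)/2,np.linalg.norm(a-b)
def blobs(f,lo,hi,amin=60):
    n,l,s,c=cv2.connectedComponentsWithStats(cv2.inRange(cv2.cvtColor(f,cv2.COLOR_BGR2HSV),np.array(lo),np.array(hi)))
    return [(s[i,4],c[i].round(1),s[i,:4],(l==i)) for i in range(1,n) if s[i,4]>=amin]
E
python3 - <<'E'
from h import *
M={};P={}
for n in("scene","side"):
    M[n]=camera_model(n);f=cv2.imread(f"pics/{n}0.png")
    for b in blobs(f,(100,120,60),(130,255,255)):print(n,b[:3])
    for x,y in([(223,249),(212,241),(235,262)] if n=="scene" else [(197,192),(190,198),(205,199)]):print(cv2.cvtColor(f,cv2.COLOR_BGR2HSV)[y,x])
p,e=cross(M["scene"],(287,190),M["side"],(253,222));print(p,e)
print("brace",onto(M["scene"],(224,247),.032),onto(M["side"],(199,188),.032))
a=cv2.imread("pics/scene0.png")[180:280,170:310];b=cv2.imread("pics/side0.png")[160:270,150:300]
cv2.imwrite("pics/c.png",np.hstack([cv2.resize(a,(400,286),interpolation=2),cv2.resize(b,(400,286),interpolation=2)]))
E
```

```text
scene (np.int32(171), array([286.4, 190.3]), array([280, 184,  15,  14], dtype=int32))
scene (np.int32(493), array([135.6, 245.7]), array([119, 230,  33,  31], dtype=int32))
[ 90  13 189]
[ 88  20 193]
[ 15  48 169]
side (np.int32(174), array([216.8, 152. ]), array([209, 144,  19,  19], dtype=int32))
side (np.int32(209), array([251.4, 219.2]), array([242, 213,  20,  16], dtype=int32))
[ 77  13 174]
[ 54  11 112]
[ 40  15 104]
[ 0.44151294 -0.10148883  0.06753424] 0.0006307597733826944
brace [[0.42617206 0.20571236 0.032     ]] [[0.43586572 0.20292808 0.032     ]]
```

View pics/c.png

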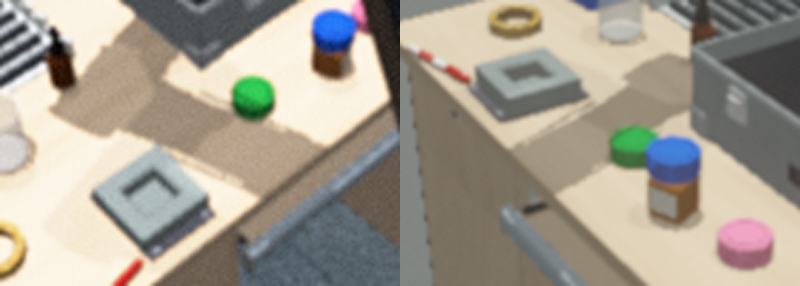

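The enlarged crop confirms it: the blue lid on the amber jar with a white label is at scene (287,190) and side (252,219). The green lid (scene 259,214) and pink lid (side 279,254) lie bare on the desk. Next I check the clearance to the case.

```bash
python3 - <<'E'
from h import *
s,d=camera_model("scene"),camera_model("side")
print("case corner",onto(s,(241,203),0),onto(d,(266,212),0),"right",onto(d,(357,278),0))
print("casetop",cross(s,(239,192),d,(262,190)))
print("white jar",onto(d,(326,300),0),"green",onto(d,(237,216),.02),onto(s,(259,214),.02),"pink",onto(d,(279,254),.02),'tape',onto(s,(168,267),.01),'beaker',onto(s,(171,235),0),'weight',onto(d,(295,303),0))
for n,m,h in(("scene",s,.08),("side",d,.08)):
  f=cv2.imread(f"pics/{n}0.png")
  print(n,[onto(m,b[1],.070) for b in blobs(f,(100,120,60),(130,255,255))])
f=cv2.imread("pics/wrist0.png");cv2.imwrite("pics/w0s.png",cv2.resize(f,(400,300)))
E
```

```text
case corner [[0.55492098 0.02008365 0.        ]] [[0.56327944 0.01104501 0.        ]] right [[ 0.57749557 -0.37220624  0.        ]]
casetop (array([0.55542316, 0.02768294, 0.06843355]), np.float64(0.007261051276657429))
white jar [[ 0.45900292 -0.39111953  0.        ]] green [[0.4604366  0.01212285 0.02      ]] [[0.45788757 0.02009776 0.02      ]] pink [[ 0.45552561 -0.20478252  0.02      ]] tape [[0.50204303 0.3781806  0.01      ]] beaker [[0.61000964 0.29441507 0.        ]] weight [[ 0.39136081 -0.35894788  0.        ]]
scene [array([[ 0.44000888, -0.09690871,  0.07      ]]), array([[0.59914384, 0.42333907, 0.07      ]])]
side [array([[0.57836047, 0.33819108, 0.07      ]]), array([[ 0.44379694, -0.09046774,  0.07      ]])]
```

View pics/w0s.png

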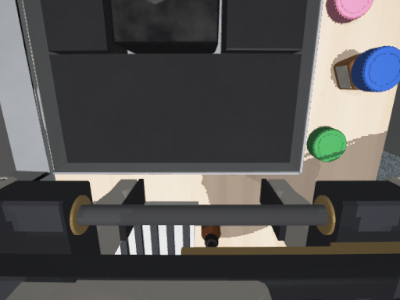

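```bash
python3 - <<'E'
from h import *
f=cv2.imread("pics/wrist0.png")
m=dict(fx=292.7104366596969,fy=292.7104366596969,cx=258.88484510556003,cy=195.15485027600766,k1=-0.01831163503568646,xyz=[.67463454,-.07743679,.38373459],rotation=[2.85498441,-1.13721840e-03,3.14100974])
for b in blobs(f,(100,120,60),(130,255,255)):print(b[:3],onto(m,b[1],.07))
a=f[50:140,410:512];b=cv2.imread("pics/side0.png")[205:255,225:285]
cv2.imwrite("pics/c2.png",np.hstack([cv2.resize(a,(510,450),interpolation=2),cv2.resize(b,(290,450),interpolation=2)]))
E
```

```text
(np.int32(2999), array([482.5,  88.5]), array([450,  59,  62,  58], dtype=int32)) [[ 0.44565738 -0.09843505  0.07      ]]
```

View pics/c2.png

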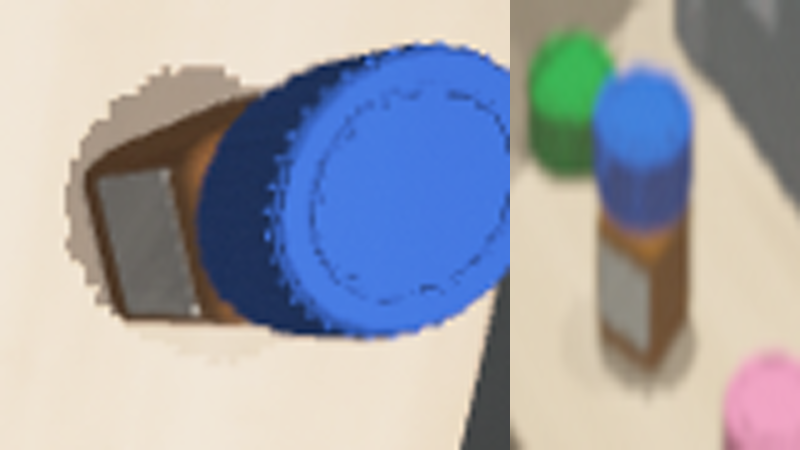

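```bash
python3 - <<'E'
from h import *
m=dict(fx=292.7104366596969,fy=292.7104366596969,cx=258.88484510556003,cy=195.15485027600766,k1=-0.01831163503568646,xyz=[.67463454,-.07743679,.38373459],rotation=[2.85498441,-1.13721840e-03,3.14100974])
g=lambda x,y:(410+x/5-.4,50+y/5-.4)
for (p,q,z) in (((88,178),(125,320),.002),((97,180),(132,320),.007),((165,170),(197,315),.04)):
    a,b=onto(m,[g(*p),g(*q)],z); d=b-a; print(a,b,np.linalg.norm(d),"face normal yaw",np.degrees(np.arctan2(d[1],d[0]))-90)
# brace edges
for n in("scene","side"):
    f=cv2.imread(f"pics/{n}0.png");mm=camera_model(n)
    B=[b for b in blobs(f,(50,5,135),(105,45,235),200) if (b[3][249,223] or b[3][241,212] if n=="scene" else b[3][185,185] or b[3][192,212] or b[3][183,205])]
    for b in B:
        c=cv2.convexHull(cv2.findContours(b[3].astype(np.uint8),0,1)[0][0]); ap=cv2.approxPolyN(c,4).reshape(-1,2) 
        w=onto(mm,ap,.032);e=np.diff(np.r_[w,w[:1]],axis=0)
        print(n,b[:3],ap.tolist(),w.mean(0),np.linalg.norm(e,axis=1),np.degrees(np.arctan2(e[:,1],e[:,0]))%90)
E
```

```text
[ 0.46637971 -0.10626432  0.002     ] [ 0.45160653 -0.07243383  0.002     ] 0.03691543581059125 face normal yaw 23.59005506147831
[ 0.46681556 -0.10544297  0.007     ] [ 0.45275378 -0.0725091   0.007     ] 0.03581024409936406 face normal yaw 23.12103457018887
[ 0.4700385  -0.10520213  0.04      ] [ 0.45732982 -0.07412919  0.04      ] 0.03357138912175999 face normal yaw 22.244329623404894
scene (np.int32(614), array([222.1, 247.6]), array([203, 231,  39,  33], dtype=int32)) [[242, 248], [220, 264], [202, 246], [225, 231]] [0.43016296 0.20978869 0.032     ] [0.09075904 0.09372678 0.09438555 0.09133616] [89.02870376 89.35003028 87.54691701 87.10293934]
side (np.int32(327), array([197.3, 188.3]), array([179, 179,  38,  19], dtype=int32)) [[217, 190], [191, 198], [178, 185], [203, 179]] [0.43173576 0.20696503 0.032     ] [0.09204899 0.09725206 0.08757991 0.08949924] [ 0.61918878 88.5719352  85.57479562  1.47327795]
```

Jar at about (0.442, -0.098) with yaw about 23°. Brace at about (0.431, 0.208) with yaw about -1°. Moving to hover over the jar.

Request:
apply_moves --steps '[{"translation": [-0.05,-0.02,-0.01],"rotation": [0,0,0]},{"translation": [-0.16,-0.07,-0.04],"rotation": [0,0,0]},{"translation": [-0.28,-0.12,-0.08],"rotation": [0,0,0]},{"translation": [-0.4,-0.17,-0.13],"rotation": [0,0,0]},{"translation": [-0.53,-0.22,-0.17],"rotation": [0,0,0]},{"translation": [-0.66,-0.28,-0.22],"rotation": [0,0,0]},{"translation": [-0.78,-0.33,-0.26],"rotation": [0,0,0]},{"translation": [-0.88,-0.37,-0.29],"rotation": [0,0,0]},{"translation": [-0.93,-0.39,-0.31],"rotation": [0,0,0]},{"translation": [-0.93,-0.39,-0.31],"rotation": [0,0,0]}]' --jaw -1 --newtons 50

```text
t: 0.98
eef_pos: [0.4388, -0.0984, 0.1481]
ee_rot: [3.139, 0.0, -1.572]
force: [-0.6, 0.4, -0.8]
width: 0.0875
gripper_force: 0.0
```

```bash
python3 - <<'E'
from h import *
m=camera_model("wrist");s=get_state();f=grab_frame("wrist");cv2.imwrite("pics/w1.png",f)
print(s['t'],s['eef_pos'],s['ee_rot'],s['q'][[0,5]])
for b in blobs(f,(100,120,60),(130,255,255)):
    print(b[:3],onto(m,b[1],.08))
for b in blobs(f,(105,120,180),(115,255,255)):   # bright top disc
    c=max(cv2.findContours(b[3].astype(np.uint8),0,1)[0],key=len); e=cv2.fitEllipse(cv2.convexHull(c)); print("top",e,onto(m,e[0],.08),np.linalg.norm(np.diff(onto(m,[b[2][:2],[b[2][0]+b[2][2],b[2][1]]],.08),axis=0)))
E
```

```text
0.9833 [ 0.4387967  -0.09843953  0.14811366] [ 3.13929807e+00  3.74946543e-04 -1.57216943e+00] [ 0.21913113 -0.21987294]
(np.int32(3554), array([253.5, 203.8]), array([221, 169,  66,  69], dtype=int32)) [[ 0.44295384 -0.10187123  0.08      ]]
```

View pics/w1.png

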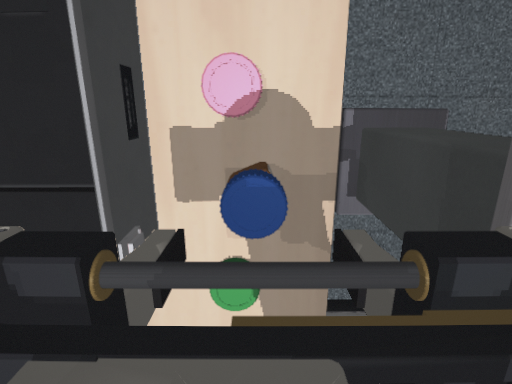

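Lid centre at pixel (253,204), between the open fingers, about 2 mm off the TCP. The green lid (235,284) and pink lid (232,84) are clear of the fingers. Descending.

Request:
apply_moves --steps '[{"translation": [0.01,-0.01,-0.03],"rotation": [0,0,0]},{"translation": [0.01,-0.01,-0.08],"rotation": [0,0,0]},{"translation": [0.01,-0.01,-0.14],"rotation": [0,0,0]},{"translation": [0.01,-0.01,-0.2],"rotation": [0,0,0]},{"translation": [0.01,-0.01,-0.26],"rotation": [0,0,0]},{"translation": [0.01,-0.01,-0.32],"rotation": [0,0,0]},{"translation": [0.01,-0.01,-0.37],"rotation": [0,0,0]},{"translation": [0.01,-0.01,-0.4],"rotation": [0,0,0]},{"translation": [0.01,-0.01,-0.4],"rotation": [0,0,0]},{"translation": [0.01,-0.01,-0.4],"rotation": [0,0,0]}]'

```text
t: 1.87
eef_pos: [0.4454, -0.1, 0.0487]
ee_rot: [3.141, -0.0, -1.57]
force: [0.5, -0.2, 0.1]
width: 0.0877
gripper_force: 0.0
```

Request:
apply_moves --steps '[{"translation": [0,0,0],"rotation": [0,0,0]},{"translation": [0,0,0],"rotation": [0,0,0]},{"translation": [0,0,0],"rotation": [0,0,0]},{"translation": [0,0,0],"rotation": [0,0,0]},{"translation": [0,0,0],"rotation": [0,0,0]},{"translation": [0,0,0],"rotation": [0,0,0]},{"translation": [0,0,0],"rotation": [0,0,0]},{"translation": [0,0,0],"rotation": [0,0,0]},{"translation": [0,0,0],"rotation": [0,0,0]},{"translation": [0,0,0],"rotation": [0,0,0]}]' --jaw 1 --newtons 50

```text
t: 2.7
eef_pos: [0.4444, -0.1001, 0.0492]
ee_rot: [3.141, -0.0, -1.571]
force: [-3.5, 0.8, 5.9]
width: 0.0556
gripper_force: 50.0
```

Grasped: the opening of 55.6 mm matches the lid. Lifting, then carrying it past the brace so that the wrist camera comes over the brace.

Request:
apply_moves --steps '[{"translation": [0,0,0.04],"rotation": [0,0,0]},{"translation": [0,0,0.11],"rotation": [0,0,0]},{"translation": [0,0,0.2],"rotation": [0,0,0]},{"translation": [0,0.02,0.29],"rotation": [0,0,0]},{"translation": [0,0.08,0.37],"rotation": [0,0,0]},{"translation": [0,0.18,0.42],"rotation": [0,0,0]},{"translation": [-0.01,0.3,0.44],"rotation": [0,0,0]},{"translation": [-0.02,0.43,0.44],"rotation": [0,0,0]},{"translation": [-0.03,0.56,0.44],"rotation": [0,0,0]},{"translation": [-0.03,0.68,0.44],"rotation": [0,0,0]}]'

```text
t: 3.53
eef_pos: [0.4367, 0.0715, 0.1591]
ee_rot: [-3.141, 0.001, -1.571]
force: [0.9, 0.6, -3.6]
width: 0.0556
gripper_force: 50.0
```

Request:
apply_moves --steps '[{"translation": [0,0.1,0],"rotation": [0,0,-0.05]},{"translation": [0,0.2,0],"rotation": [0,0,-0.15]},{"translation": [0,0.32,0],"rotation": [0,0,-0.28]},{"translation": [0,0.44,0],"rotation": [0,0,-0.41]},{"translation": [0,0.56,0],"rotation": [0,0,-0.54]},{"translation": [0,0.67,0],"rotation": [0,0,-0.67]},{"translation": [0,0.76,0],"rotation": [0,0,-0.76]},{"translation": [0,0.82,0],"rotation": [0,0,-0.8]},{"translation": [0,0.84,0],"rotation": [0,0,-0.8]},{"translation": [0,0.84,0],"rotation": [0,0,-0.8]}]'

```text
t: 4.37
eef_pos: [0.4372, 0.2809, 0.1584]
ee_rot: [3.141, -0.001, -1.988]
force: [-0.3, -0.7, -3.1]
width: 0.0557
gripper_force: 50.0
```

```bash
python3 - <<'E'
from h import *
s=get_state();m=camera_model("wrist");f=grab_frame("wrist");cv2.imwrite("pics/w2.png",f)
g=grab_frame("side");cv2.imwrite("pics/s2.png",g)
d=camera_model("side")
print(s['t'],s['eef_pos'],s['ee_rot'],s['force'],s['width'],m['xyz'],m['rotation'])
B=blobs(g,(100,120,60),(130,255,255));print([b[:3] for b in B])
h=g[90:200,150:270]
cv2.imwrite("pics/c3.png",np.hstack([cv2.resize(f,(480,360)),cv2.resize(h,(320,360),interpolation=2)]))
E
```

```text
4.3667 [0.43721641 0.2808984  0.15838685] [ 3.14122493e+00 -7.21417261e-04 -1.98793419e+00] [-0.31484068 -0.73959576 -3.11140074] 0.055701432019801704 [0.40620864 0.21009572 0.31644528] [ 2.85548556e+00 -1.99465752e-04  2.72397381e+00]
[(np.int32(181), array([185.4, 137.1]), array([177, 131,  18,  13], dtype=int32)), (np.int32(168), array([216.6, 151.9]), array([209, 144,  19,  19], dtype=int32))]
```

View pics/c3.png

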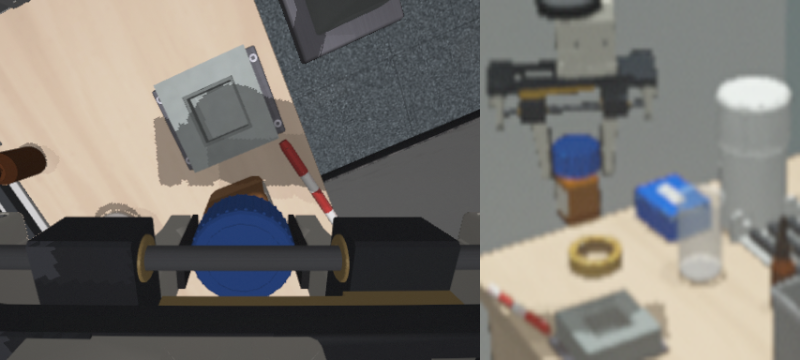

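The brace is centred near (231,116) in the full wrist picture, and the jar hangs level in the side view. One enlargement for corners.

```bash
python3 - <<'E'
import cv2,numpy as np
f=cv2.imread("pics/w2.png")
a=cv2.resize(f[40:190,155:310],None,fx=3,fy=3,interpolation=2)   # 465x450
b=cv2.resize(f[175:235,205:300],None,fx=3.5,fy=3.5,interpolation=2) #332x210
b=cv2.convertScaleAbs(b,alpha=2,beta=0)
g=cv2.imread("pics/s2.png")[128:162,172:200]
g=cv2.resize(g,None,fx=7,fy=7,interpolation=2)
o=np.zeros((450,800,3),np.uint8);o[:,:465]=a;o[:b.shape[0],465:465+b.shape[1]]=b;o[212:212+238,465:465+196]=g
cv2.imwrite("pics/c4.png",o)
E
```

```text
(no output)
```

View pics/c4.png

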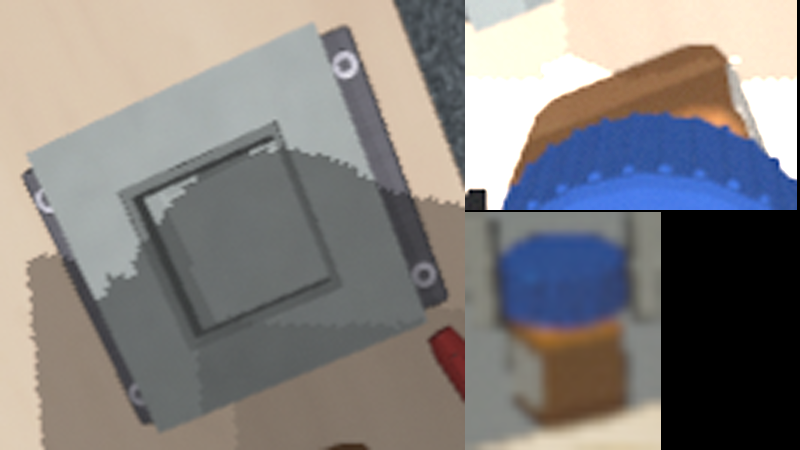

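```bash
cat >> h.py <<'E'
def sq(m,c,z):
    w=onto(m,c,z);e=np.diff(np.r_[w,w[:1]],axis=0)
    print(w.mean(0),np.linalg.norm(e,axis=1).round(4),((np.degrees(np.arctan2(e[:,1],e[:,0]))+45)%90-45).round(1))
E
python3 - <<'E'
from h import *
m=camera_model("wrist")
A=lambda c:np.array([(155+x/3-.33,40+y/3-.33) for x,y in c])
sq(m,A([(28,155),(315,22),(425,320),(160,432)]),.032)
sq(m,A([(120,193),(278,122),(340,282),(195,345)]),.032)
a,b=onto(m,[(205+(x-465)/3.5-.36,175+y/3.5-.36) for x,y in((548,105),(690,45))],.1095)
d=b-a;print(a,b,np.linalg.norm(d),(np.degrees(np.arctan2(d[1],d[0]))+45)%90-45,get_state()['eef_pos'])
E
```

```text
[0.43288683 0.20671259 0.032     ] [0.0956 0.0945 0.0948 0.095 ] [-1.2 -1.9 -0.9 -1.4]
[0.43227988 0.2064065  0.032     ] [0.0534 0.0515 0.0511 0.052 ] [-1.3 -2.1 -0.8  0.5]
[0.45449676 0.26169789 0.1095    ] [0.42163771 0.2618714  0.1095    ] 0.03285950893254788 -0.3025420882508172 [0.43706389 0.27927218 0.15855776]
```

Brace at (0.4325, 0.2066) with yaw -1.3°. The jar is about -0.3°. Moving over the pocket.

Request:
apply_moves --steps '[{"translation": [0,-0.03,0],"rotation": [0,0,0]},{"translation": [-0.01,-0.08,0],"rotation": [0,0,-0.01]},{"translation": [-0.01,-0.15,0],"rotation": [0,0,-0.02]},{"translation": [-0.02,-0.22,-0.02],"rotation": [0,0,-0.03]},{"translation": [-0.02,-0.27,-0.06],"rotation": [0,0,-0.03]},{"translation": [-0.02,-0.3,-0.11],"rotation": [0,0,-0.03]},{"translation": [-0.02,-0.3,-0.17],"rotation": [0,0,-0.03]},{"translation": [-0.02,-0.3,-0.22],"rotation": [0,0,-0.03]},{"translation": [-0.02,-0.3,-0.25],"rotation": [0,0,-0.03]},{"translation": [-0.02,-0.3,-0.25],"rotation": [0,0,-0.03]}]'

```text
t: 5.3
eef_pos: [0.4315, 0.2027, 0.0954]
ee_rot: [3.141, -0.002, -2.007]
force: [-0.2, 0.7, -2.3]
width: 0.0552
gripper_force: 50.0
```

```bash
python3 - <<'E'
from h import *
s=get_state();m=camera_model("wrist");f=grab_frame("wrist");cv2.imwrite("pics/w3.png",f)
g=grab_frame("side");h=grab_frame("scene");cv2.imwrite("pics/s3.png",g);cv2.imwrite("pics/sc3.png",h)
print(s['t'],s['eef_pos'],s['ee_rot'],s['force'],m['xyz'])
o=np.zeros((600,800,3),np.uint8)
o[:300]=cv2.resize(f[100:280,60:440],(800,300))[:300] if 0 else cv2.resize(f[60:240,20:500],(800,300))
o[300:,:400]=cv2.resize(g[130:220,150:270],(400,300),interpolation=2)
o[300:,400:]=cv2.resize(h[190:280,170:290],(400,300),interpolation=2)
cv2.imwrite("pics/c5.png",o)
E
```

```text
5.3 [0.43154211 0.20272604 0.09543211] [ 3.14060072e+00 -2.32920771e-03 -2.00696081e+00] [-0.16424894  0.68093441 -2.28827369] [0.39941648 0.13272168 0.25361144]
```

View pics/c5.png

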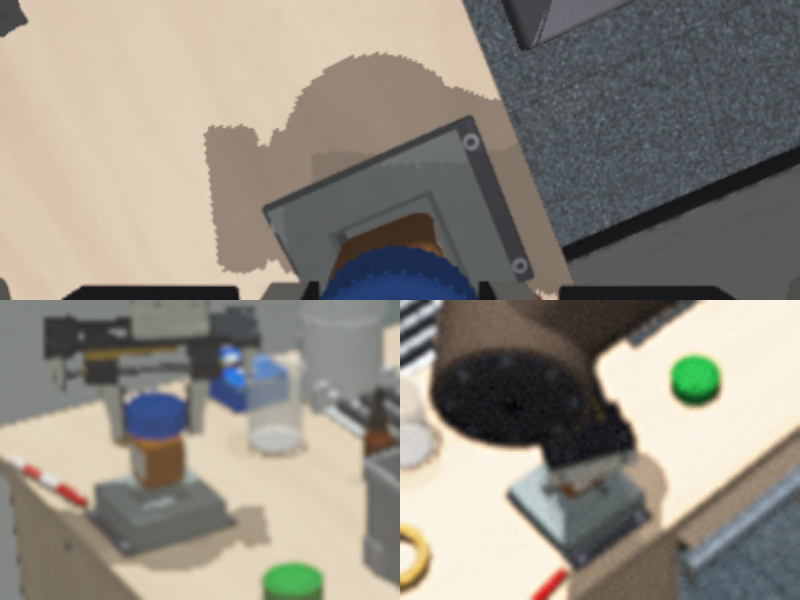

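The jar is over the pocket. Its bottom edge runs from crop (345,243) to (428,213), and the pocket's mouth edge from (332,240) to (430,192).

```bash
python3 - <<'E'
from h import *
m=camera_model("wrist")
A=lambda c:np.array([(20+x*.6-.2,60+y*.6-.2) for x,y in c])
for c,z in(([(345,243),(428,213)],.0467),([(332,240),(430,192)],.032),([(264,207),(470,116)],.032)):
    w=onto(m,A(c),z);d=w[0]-w[1];print(w,w.mean(0),np.linalg.norm(d),np.degrees(np.arctan2(d[1],d[0])))
print(get_state()['eef_pos'])
E
```

```text
[[0.45183591 0.18748338 0.0467    ]
 [0.41223562 0.19046046 0.0467    ]] [0.43203577 0.18897192 0.0467    ] 0.03971204368799813 -4.299302454922853
[[0.4604584  0.18722933 0.032     ]
 [0.4080926  0.18551959 0.032     ]] [0.4342755  0.18637446 0.032     ] 0.05239369918862431 1.8700402454097949
[[0.48214602 0.15906369 0.032     ]
 [0.3777279  0.1612427  0.032     ]] [0.42993696 0.16015319 0.032     ] 0.10444085056256049 -1.19548039099601
[0.43282965 0.20473023 0.09728791]
```

Aligned within the bevel. Lowering into the pocket.

Request:
apply_moves --steps '[{"translation": [0,0,-0.02],"rotation": [0,0,0]},{"translation": [0,0,-0.04],"rotation": [0,0,0]},{"translation": [0,0,-0.05],"rotation": [0,0,0]},{"translation": [0,0,-0.06],"rotation": [0,0,0]},{"translation": [0,0,-0.07],"rotation": [0,0,0]},{"translation": [0,0,-0.08],"rotation": [0,0,0]},{"translation": [0,0,-0.09],"rotation": [0,0,0]},{"translation": [0,0,-0.1],"rotation": [0,0,0]},{"translation": [0,0,-0.1],"rotation": [0,0,0]},{"translation": [0,0,-0.1],"rotation": [0,0,0]}]'

```text
t: 6.28
eef_pos: [0.4324, 0.2049, 0.0714]
ee_rot: [3.141, -0.0, -2.005]
force: [0.1, -0.1, -3.1]
width: 0.0557
gripper_force: 50.0
```

Request:
apply_moves --steps '[{"translation": [0,0,-0.01],"rotation": [0,0,0]},{"translation": [0,0,-0.02],"rotation": [0,0,0]},{"translation": [0,0,-0.03],"rotation": [0,0,0]},{"translation": [0,0,-0.035],"rotation": [0,0,0]},{"translation": [0,0,-0.04],"rotation": [0,0,0]},{"translation": [0,0,-0.045],"rotation": [0,0,0]},{"translation": [0,0,-0.05],"rotation": [0,0,0]},{"translation": [0,0,-0.055],"rotation": [0,0,0]},{"translation": [0,0,-0.06],"rotation": [0,0,0]},{"translation": [0,0,-0.06],"rotation": [0,0,0]}]'

```text
t: 7.12
eef_pos: [0.4327, 0.2052, 0.0572]
ee_rot: [-3.141, 0.0, -2.005]
force: [-3.3, 0.4, 5.0]
width: 0.0552
gripper_force: 50.0
```

Seated: z is as predicted and the floor pushes up. Unscrewing in three parts. The jar can turn about 8° in its play, so I aim for about 74° of tool turn.

Request:
apply_moves --steps '[{"translation": [0,0,0],"rotation": [0,0,0.05]},{"translation": [0,0,0],"rotation": [0,0,0.15]},{"translation": [0,0,0],"rotation": [0,0,0.25]},{"translation": [0,0,0],"rotation": [0,0,0.35]},{"translation": [0,0,0],"rotation": [0,0,0.45]},{"translation": [0,0,0.001],"rotation": [0,0,0.55]},{"translation": [0,0,0.001],"rotation": [0,0,0.65]},{"translation": [0,0,0.002],"rotation": [0,0,0.75]},{"translation": [0,0,0.002],"rotation": [0,0,0.83]},{"translation": [0,0,0.002],"rotation": [0,0,0.83]}]'

```text
t: 7.95
eef_pos: [0.4336, 0.206, 0.0578]
ee_rot: [-3.139, 0.002, -1.569]
force: [1.4, 1.2, 1.1]
width: 0.0555
gripper_force: 50.0
```

```bash
python3 -c "
from station import *
s=get_state();print({k:s[k] for k in('t','q','eef_pos','ee_rot','force','moment','width')})"
```

```text
{'t': 7.95, 'q': array([ 8.54840525e-01,  2.24961934e-01, -6.28863857e-01,  6.01621597e-04,
       -7.14078287e-01, -8.53317788e-01]), 'eef_pos': array([0.43361616, 0.20599092, 0.05781606]), 'ee_rot': array([-3.13939323e+00,  1.91921833e-03, -1.56881741e+00]), 'force': array([1.40919775, 1.17336644, 1.14893472]), 'moment': array([ 0.55529237, -0.58675607, -0.07998732]), 'width': 0.055504650652578265}
```

Request:
apply_moves --steps '[{"translation": [0,0,0],"rotation": [0,0,0.08]},{"translation": [0,0,0.001],"rotation": [0,0,0.18]},{"translation": [0,0,0.001],"rotation": [0,0,0.28]},{"translation": [0,0,0.002],"rotation": [0,0,0.38]},{"translation": [0,0,0.002],"rotation": [0,0,0.48]},{"translation": [0,0,0.003],"rotation": [0,0,0.58]},{"translation": [0,0,0.003],"rotation": [0,0,0.68]},{"translation": [0,0,0.004],"rotation": [0,0,0.76]},{"translation": [0,0,0.004],"rotation": [0,0,0.83]},{"translation": [0,0,0.004],"rotation": [0,0,0.83]}]'

```text
t: 8.78
eef_pos: [0.4338, 0.2059, 0.0588]
ee_rot: [-3.139, 0.001, -1.136]
force: [4.0, 0.9, -0.0]
width: 0.0555
gripper_force: 50.0
```

```bash
python3 - <<'E'
from h import *
s=get_state();print({k:s[k] for k in('t','eef_pos','ee_rot','force','moment','width')})
m=camera_model("wrist");print(m['xyz'])
f=grab_frame("wrist");g=grab_frame("side");cv2.imwrite("pics/w4.png",f);cv2.imwrite("pics/s4.png",g)
E
```

```text
{'t': 8.7833, 'eef_pos': array([0.43384552, 0.20593804, 0.0588215 ]), 'ee_rot': array([-3.13855364e+00,  5.69094871e-04, -1.13556036e+00]), 'force': array([ 3.99528155e+00,  9.01259932e-01, -6.21897915e-04]), 'moment': array([ 0.5702051 , -1.30449007, -0.07877631]), 'width': 0.05545471569085574}
[0.46548022 0.13535482 0.21678384]
```

Request:
apply_moves --steps '[{"translation": [0,0,0],"rotation": [0,0,0.08]},{"translation": [0,0,0.001],"rotation": [0,0,0.18]},{"translation": [0,0,0.001],"rotation": [0,0,0.28]},{"translation": [0,0,0.002],"rotation": [0,0,0.38]},{"translation": [0,0,0.002],"rotation": [0,0,0.48]},{"translation": [0,0,0.002],"rotation": [0,0,0.58]},{"translation": [0,0,0.002],"rotation": [0,0,0.68]},{"translation": [0,0,0.002],"rotation": [0,0,0.76]},{"translation": [0,0,0.002],"rotation": [0,0,0.8]},{"translation": [0,0,0.002],"rotation": [0,0,0.8]}]'

```text
t: 9.72
eef_pos: [0.4347, 0.2066, 0.0605]
ee_rot: [-3.137, -0.001, -0.716]
force: [3.4, -0.6, 13.3]
width: 0.056
gripper_force: 50.0
```

```bash
python3 - <<'E'
from h import *
s=get_state();print({k:s[k] for k in('t','eef_pos','ee_rot','force','moment','width')})
E
```

```text
{'t': 9.7167, 'eef_pos': array([0.43467048, 0.20664077, 0.06054314]), 'ee_rot': array([-3.13663184e+00, -1.39243406e-03, -7.16214134e-01]), 'force': array([ 3.38469163, -0.56064647, 13.28942043]), 'moment': array([ 0.0536864 , -1.19156991, -0.04146731]), 'width': 0.05599828856748874}
```

The 13 N upward on the hand is the sprung liner, so the threads have let go. Lifting straight up, gently.

Request:
apply_moves --steps '[{"translation": [0,0,0.005],"rotation": [0,0,0]},{"translation": [0,0,0.01],"rotation": [0,0,0]},{"translation": [0,0,0.015],"rotation": [0,0,0]},{"translation": [0,0,0.02],"rotation": [0,0,0]},{"translation": [0,0,0.025],"rotation": [0,0,0]},{"translation": [0,0,0.03],"rotation": [0,0,0]},{"translation": [0,0,0.035],"rotation": [0,0,0]},{"translation": [0,0,0.04],"rotation": [0,0,0]},{"translation": [0,0,0.04],"rotation": [0,0,0]},{"translation": [0,0,0.04],"rotation": [0,0,0]}]'

```text
t: 10.55
eef_pos: [0.4319, 0.2045, 0.0684]
ee_rot: [3.14, 0.0, -0.718]
force: [-0.3, 1.1, -0.3]
width: 0.0556
gripper_force: 50.0
```

Only the lid's weight is on the hand. Raising it the rest of the way.

Request:
apply_moves --steps '[{"translation": [0,0,0.01],"rotation": [0,0,0]},{"translation": [0,0,0.025],"rotation": [0,0,0]},{"translation": [0,0,0.045],"rotation": [0,0,0]},{"translation": [0,0,0.065],"rotation": [0,0,0]},{"translation": [0,0,0.08],"rotation": [0,0,0]},{"translation": [0,0,0.09],"rotation": [0,0,0]},{"translation": [0,0,0.098],"rotation": [0,0,0]},{"translation": [0,0,0.098],"rotation": [0,0,0]},{"translation": [0,0,0.098],"rotation": [0,0,0]},{"translation": [0,0,0.098],"rotation": [0,0,0]}]'

```text
t: 11.38
eef_pos: [0.4324, 0.2049, 0.0929]
ee_rot: [3.141, 0.0, -0.717]
force: [-0.3, 0.5, -0.5]
width: 0.0552
gripper_force: 50.0
```

```bash
python3 - <<'E'
from h import *
s=get_state();print({k:s[k] for k in('t','eef_pos','ee_rot','force','width')},abs(s['qd']).max())
g=grab_frame("side");f=grab_frame("wrist")
o=np.hstack([cv2.resize(g[120:230,150:270],(400,366),interpolation=2),cv2.resize(f[60:290,130:380],(398,366),interpolation=2)])
cv2.imwrite("pics/c6.png",o)
E
```

```text
{'t': 11.3833, 'eef_pos': array([0.43235345, 0.20486026, 0.09289375]), 'ee_rot': array([ 3.14125544e+00,  6.30434406e-05, -7.17406536e-01]), 'force': array([-0.29081745,  0.46566124, -0.51343636]), 'width': 0.05516395106642009} 0.003956086443287254
```

View pics/c6.png

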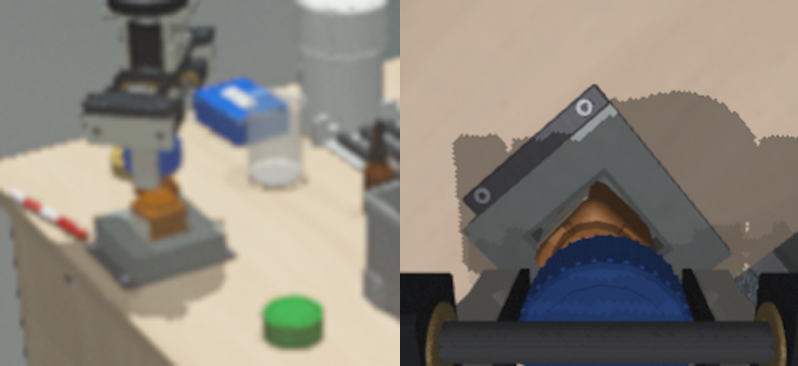

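The jar stands in the pocket with its open neck visible (side crop 160,190). The lid is held level above it, and the arm is still.

```bash
python3 -c "
from station import *
print(job_done())"
```

```text
the job is handed in; nothing more can be done
None
```

The job is handed in at about 11.5 s: the jar stands seated in the brace, and the unscrewed blue lid is held level and still about 2 cm above its open mouth.

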